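Sort the specimen cups and fetch the marker out of its hooded case

TASK

The two specimen cups stand on each other's mats: swap them, so that each stands upright in the middle of the mat of its own lid's colour, and let go of them. Then take the marker pen out of the hooded pen case, whose mouth is shorter than the pen, so that it only comes out tilted, and finish while still holding it in the air, its middle straight over the blue lid and 6 to 20 cm above it, touching nothing else. Do not tip a cup over, and leave the kidney dish, timer, forceps and brown dropper bottle where they are.

Things in the scene. Friction and masses are not known exactly. Their poses are not given: they have to be found in the camera images.
- blue_cup: Specimen cup with a blue screw lid, loose, about 60 g, upright. Lid 62 mm across, from 54 to 67 mm above its foot; clear body about 55 mm across tapering to a 46 mm foot. Grip it across the lid. Origin: centre of its underside; z up. It starts on the yellow mat.
- yellow_cup: Specimen cup with a yellow screw lid, otherwise the same size as the blue one. Origin: centre of its underside; z up. It starts on the blue mat.
- blue_mat: Flat round blue mat fixed to the worktop, 90 mm across, 3 mm thick. Origin: centre of its underside, on the worktop. Either mat may be the nearer one.
- yellow_mat: Flat round yellow mat fixed to the worktop, 90 mm across, 3 mm thick. Origin: centre of its underside. Beside the mats the worktop is free: a cup can be parked at least 110 mm from both mats' centres, clear of the case. The fixed centrifuge, 0.25 m high, fills the right side from y = -0.30 m on; the arm starts over it.
- pen_case: Grey box fixed to the worktop, 233 mm long along its x axis (which points roughly away from the robot), 118 mm wide along y, 49 mm high, walls 4 mm, with dark hoods over both ends. Origin: on the worktop under the centre of the mouth. Floor top at z = 4 mm. Inside, it runs from x = -112.5 to +112.5 mm, so a pocket 65 mm deep lies under each hood.
- case_mouth (a point): Centre of the case's mouth, at the hoods' top, 49 mm above the worktop; axes as the case. The mouth is the open part of the top: x from -47.5 to +47.5 mm, y from -55 to +55 mm. The hoods are 3 mm thick (z 46 to 49 mm above the worktop).
- marker: White marker pen with black cap, 135 mm long, 17 mm thick, about 30 g, loose, lying in the case about along its x, both ends under the hoods. Origin: on its underside at mid-length (8 mm below its axis); y runs along the pen, z is up at the start. It comes free if slid endways deeper under one hood (either), its other end raised some 25 degrees through the mouth, then drawn out endways.
- kidney_dish: White kidney dish, 149 x 78 x 28 mm, loose bystander at the near edge; leave it alone.
- lab_timer: White digital timer, 62 x 66 x 20 mm, loose bystander at the near edge; leave it alone.
- forceps: Steel forceps, 123 x 15 x 8 mm, loose bystander at the near edge; leave it alone.
- stain_dropper: Brown dropper bottle with black top, 34 mm across, 102 mm high, loose bystander behind the work; leave it alone.
Not all that is in view belongs to the job. Of the things that look like the yellow_cup, take the one that is nearest to the robot's base at the start.

How it is judged:
On the way, in this order (a step that is already met when the one before it is completed fails the run):
1. both cups stand, released, on the mats of their own colours while the marker is still in its case (horizontal distance between blue_cup and blue_mat below 0.02 m and horizontal distance between yellow_cup and yellow_mat below 0.02 m and height (world z) of each of blue_cup, yellow_cup below 0.006 m and contact force between each of blue_cup, yellow_cup and the fingers below 0.1 N and height (world z) of marker below 0.05 m), for 0.2 s.
2. the marker is held clear of the case, above its mouth (height (world z) of marker above 0.115 m and contact force between marker and pen_case below 0.1 N and contact force between marker and the fingers above 1 N), for 0.1 s.
At the end, for the whole second after the job is handed in: Each cup stands upright and untouched within 20 mm of the centre of the mat of its lid's colour; the marker is held still in the fingers, its middle within 40 mm sideways of the blue cup's axis and 120 to 285 mm above the worktop, not touching the cup (horizontal distance between blue_cup and blue_mat below 0.02 m and horizontal distance between yellow_cup and yellow_mat below 0.02 m and height (world z) of each of blue_cup, yellow_cup below 0.006 m and angle between each of blue_cup, yellow_cup's own z axis and vertical below 0.1 rad and contact force between each of blue_cup, yellow_cup and the arm below 0.1 N and contact force between each of blue_cup, yellow_cup and the fingers below 0.1 N and horizontal distance between marker and blue_cup below 0.04 m and height (world z) of marker between 0.12 and 0.285 m and contact force between marker and the fingers above 1 N and contact force between marker and blue_cup below 0.1 N and linear speed of marker below 0.03 m/s); the arm keeps its last pose, push and grip.
It fails at once if a cup is tipped over (angle between any of blue_cup, yellow_cup's own z axis and vertical above 0.7 rad).
It fails at once if a bystander is shifted by more than 30 mm (distance of any of kidney_dish, lab_timer, forceps, stain_dropper from where it was at the start of the episode above 0.03 m).
It also fails if it takes over 67 s, if anything falls off the work surface, if the arm or the gripper's body presses on something with over 40 N, if the wrist force passes 120 N, or if a joint passes its speed limit or range.

ROBOT

A 7-joint arm with a two-finger parallel gripper is mounted at the origin on a cart in front of the work surface, level with it; the furniture and walls round the work are solid. World frame = base frame: x ahead of the robot, y to its left, z up, the work surface at z = 0. Lengths are in m, angles in rad, forces in N, time in s.
With the tool pointing down it reaches from about 0.425 to 0.875 m from the base axis. Payload 4.7 kg.
Tool frame: the origin (TCP) lies midway between the tips of the shut fingers; the grasp point (between the pads) lies 19 mm behind it; z points along the fingers, y is the line along which they close (so a half turn about z gives the same grasp; the last joint's range is limited). The gripper opens to 87 mm and grips with 3 to 60 N. Pads are 19 mm wide; open, the fingers measure 117 mm over their backs; the gripper's body (75 mm by 190 mm) begins 51 mm behind the grasp point.
Start: joints at [1.27, 0.321, -0.07, 1.45, 0.023, 1.371, -0.057], TCP at [0.201, -0.618, 0.223] pointing down, gripper open.
Joint ranges: [-2.86, 2.86], [-0.3, 2.09], [-1.38, 1.24], [0.06, 2.45], [-1.56, 4.7], [0.09, 2.05], [-2.69, 2.69]. Speed limits (rad/s): [2.57, 2.57, 3.14, 3.14, 3.14, 3.14, 3.14].

INTERFACE

Orientations are given as a rotation vector (axis times angle).
In Python, from bench import ctrl gives the robot as it stands. The module is installed in compiled form; this text tells all that it offers.
- The arm moves only by the shell command python3 -m handwheel 'ROWS' [FORCE]. ROWS is JSON, a list of rows, each a list of 7 numbers: the finger opening in m, from 0 to 0.087, then the shift along the tool's x, y, z in m, then the turn, a rotation vector about the tool's x, y, z in degrees. A call has 1 to 12 rows; each row shifts and turns the commanded pose from where the row before left it, along the tool's axes as they then stand; what a row does not reach is not made up. A row lasts 1/8 s, in which the tool goes at most 62.5 mm and 10.7 degrees, less where a joint would pass 70% of its speed; a pose out of reach is approached as far as the arm can. A call is refused whole if a number of a shift passes 0.0625 or a number of a turn 10.7, either way. A call with a gripper value outside its range is refused whole. The fingers move at their own pace and stop on an object; FORCE is the grip in N (left out, the last holds). Time passes only in rows, so rows that do not move let the fingers close. It gives the time, the measured TCP pose, the force, the opening and the grip force at its end, in the units of the state.
- ctrl.get_state(): the state, without advancing time (a new reading comes with each control period).
- ctrl.get_image(name): name is "side" or "top"; returns (picture, depth): 480x640x3 uint8, blue, green, red; 480x640 float32, m along the optical axis (not along the pixel's ray), 0 where there is no reading.
- ctrl.camera_info(name): a dict with "intrinsics" (3x3 intrinsics, pixels), "R" (3x3) and "t" (3): a world point X has camera coordinates R X + t. Camera axes: x right, y down, z forward; pixel columns grow to the right and rows downward; lengths in m; the calibration is good to about 2 mm. A picture is of the moment at which its call begins. camera_info takes no time and is no camera call.
- ctrl.close_job(): hands the job in; it is judged then, once.
The state is a dict: "time": time; "joint_positions": joint angles; "qd": joint speeds; "joint_torque": joint torques, N m; "position": TCP position; "tool_rot": TCP orientation; "ft_force": force on the tool from outside, world axes, zero at the start; "torque": the same for the moment, N m; "grip_width": opening from 0.0 (shut) to 1.0 (fully open); "grip_force": force on a finger pad.
Only numpy, scipy, OpenCV 4.12 (cv2) and the standard library are available. Lean on these libraries where they do the work, as an engineer would, in place of code of your own. Each camera call takes 0.05 s, during which the arm holds its last target. There are 200 camera calls.

## Working session

There is one attempt and no reset: what is moved stays moved. The work goes in short steps, Python scripts to look and compute and a shell command to move; the robot and the scene stay as the last step left them, time stands still between calls to the robot, and variables do not carry over. Pictures are saved under pics/ and viewed, at most 10 in all, crops included, and the job is handed in when it is done.

```bash
mkdir -p pics; ls; python3 - <<'E'
from bench import ctrl
import cv2,numpy as np
for n in("side","top"):
    im,d=ctrl.get_image(n);cv2.imwrite(f"pics/{n}0.png",im);np.save(f"{n}0.npy",d)
    c=ctrl.camera_info(n);print(n,c)
s=ctrl.get_state();print(s)
E
```

```text
pics
side {'intrinsics': array([[603.77295453,   0.        , 327.38618373],
       [  0.        , 603.77295453, 240.06099002],
       [  0.        ,   0.        ,   1.        ]]), 'R': array([[-2.24802234e-01,  9.74404291e-01,  4.83232157e-04],
       [ 7.64136867e-01,  1.76599670e-01, -6.20409062e-01],
       [-6.04614591e-01, -1.39100088e-01, -7.84278243e-01]]), 't': array([ 0.13542294, -0.34741668,  1.57249538])}
top {'intrinsics': array([[577.40249005,   0.        , 315.67960777],
       [  0.        , 577.40249005, 243.79397083],
       [  0.        ,   0.        ,   1.        ]]), 'R': array([[ 0.02528321, -0.99966616, -0.00532179],
       [-0.98972047, -0.02428137, -0.140939  ],
       [ 0.14076273,  0.00883048, -0.99000398]]), 't': array([-0.02540064,  0.50995671,  0.96612238])}
{'time': 0.1, 'joint_positions': array([ 1.27007206,  0.32175733, -0.07006117,  1.45156328,  0.02259976,
        1.37080166, -0.05690215]), 'qd': array([-0.00151309, -0.00322909,  0.00125739, -0.00260855,  0.00166437,
        0.00100127,  0.0012386 ]), 'joint_torque': array([ 1.59946276e-04, -4.92570627e+01, -4.05586381e-01, -3.13399637e+01,
       -6.42112247e-02,  3.95785714e-02,  7.36121274e-05]), 'position': array([ 0.20105645, -0.61759558,  0.22156005]), 'tool_rot': array([-3.10106798e+00, -4.92223568e-01,  5.85047704e-04]), 'ft_force': array([-0.71462288, -0.33819412,  0.67590864]), 'torque': array([ 0.01258385, -0.01220191, -0.01221526]), 'grip_force': 0.0, 'grip_width': 1.0017231287082804}
```

View pics/top0.png

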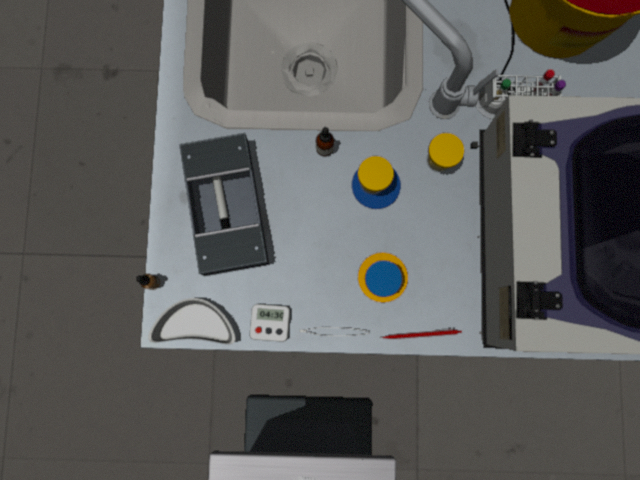

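View pics/side0.png

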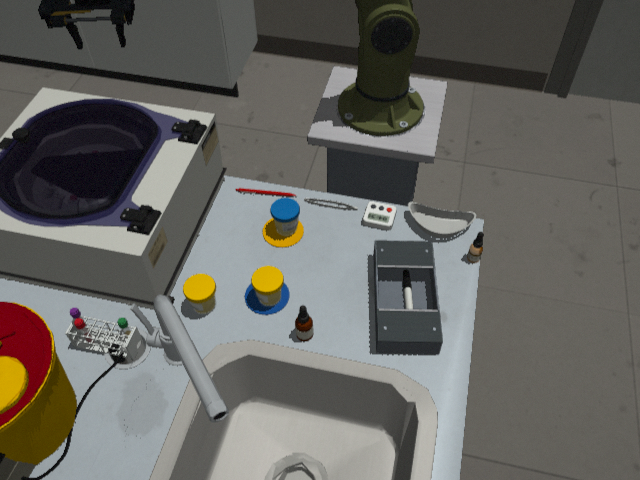

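Top view: the yellow-lid candidates are (376,175) on the blue mat and (446,151) on the bare worktop near the centrifuge. The first fits because it stands on the blue mat and is nearer the base. The blue lid is at (384,278) on the yellow mat, the case runs from about (215,155) to (233,255), and the pen from (218,180) to (225,226). I'll confirm these in an enlarged crop and measure them.

```bash
cat > h.py <<'E'
import numpy as np,cv2
from bench import ctrl
from scipy.spatial.transform import Rotation as Ro
def ray(n,u,v,z):
    c=ctrl.camera_info(n);d=c["R"].T@np.linalg.inv(c["intrinsics"])@[u,v,1];o=-c["R"].T@c["t"]
    return o+d*(z-o[2])/d[2]
def proj(n,X):
    c=ctrl.camera_info(n);p=c["intrinsics"]@(c["R"]@np.array(X)+c["t"]);return p[:2]/p[2]
def cloud(n,d):
    c=ctrl.camera_info(n);v,u=np.mgrid[:480,:640]
    P=np.stack([u,v,np.ones_like(u)],-1)@np.linalg.inv(c["intrinsics"]).T*d[...,None]
    return (P-c["t"])@c["R"]
E
python3 - <<'E'
from h import *
a=cv2.imread("pics/top0.png")
cv2.imwrite("pics/crop0.png",cv2.resize(a[120:320,170:470],(800,533),interpolation=cv2.INTER_CUBIC))
for n in("top","side"):
    im=cv2.imread(f"pics/{n}0.png");P=cloud(n,np.load(n+"0.npy"));h=cv2.cvtColor(im,cv2.COLOR_BGR2HSV)
    for c,lo,hi in(("Y",18,33),("B",95,115)):
        for k,z0,z1 in(("lid",.063,.08),("mat",-.01,.012)):
            m=((h[...,0]>lo)&(h[...,0]<hi)&(h[...,1]>150)&(P[...,2]>z0)&(P[...,2]<z1)).astype(np.uint8)
            N,l,st,ce=cv2.connectedComponentsWithStats(m)
            for i in range(1,N):
                if st[i,4]>60:
                    q=P[l==i];(cc,r)=cv2.minEnclosingCircle(q[:,:2].astype(np.float32));print(n,c,k,st[i,4],ce[i].round(0),np.median(q,0).round(4),"circ",np.round(cc,4),round(r,4))
E
```

```text
top Y lid 431 [550.  32.] [ 0.8844 -0.4086  0.0715] circ [ 0.9198 -0.436 ] 0.0825
top Y lid 933 [446. 150.] [ 0.6746 -0.2325  0.0678] circ [ 0.6753 -0.2329] 0.0306
top Y lid 960 [375. 173.] [ 0.6293 -0.111   0.0708] circ [ 0.6298 -0.1119] 0.0306
top Y mat 68 [552.  54.] [ 0.8811 -0.4422  0.0085] circ [ 0.8891 -0.4476] 0.0427
top Y mat 785 [381. 275.] [ 0.4646 -0.1278  0.0041] circ [ 0.4584 -0.1329] 0.0443
top B lid 961 [383. 278.] [ 0.4505 -0.1266  0.071 ] circ [ 0.4507 -0.1268] 0.0297
top B mat 767 [377. 194.] [ 0.6065 -0.1231  0.0038] circ [ 0.6253 -0.1186] 0.0433
side Y lid 682 [267. 279.] [ 0.6337 -0.1111  0.0678] circ [ 0.6315 -0.1115] 0.0321
side Y lid 573 [199. 287.] [ 0.6776 -0.2324  0.065 ] circ [ 0.6772 -0.2334] 0.0316
side Y lid 408 [ 46. 428.] [ 0.9967 -0.3686  0.0712] circ [ 0.9773 -0.3941] 0.0741
side Y mat 619 [281. 235.] [ 0.4741 -0.1345  0.0012] circ [ 0.4587 -0.1325] 0.0467
side Y mat 90 [ 56. 445.] [ 0.9977 -0.3731  0.0086] circ [ 0.9951 -0.3836] 0.0435
side B lid 517 [285. 209.] [ 0.455  -0.1257  0.0679] circ [ 0.4529 -0.1265] 0.0321
side B mat 564 [265. 301.] [ 0.6452 -0.1203  0.0013] circ [ 0.6279 -0.1191] 0.0446
```

View pics/crop0.png

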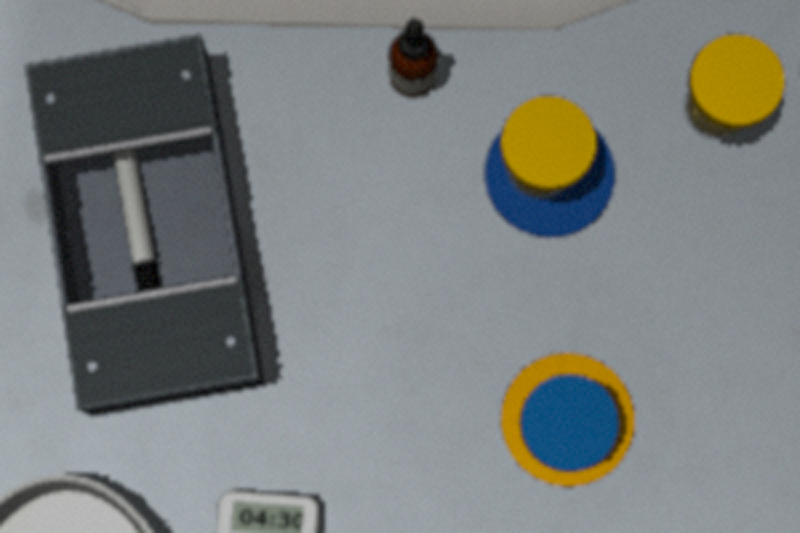

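Crop: it confirms the yellow cup standing on the blue mat at top (376,175). The other yellow lid, at (446,151), has no mat and is the decoy. Case hood corners in the crop are (28,66), (202,36), (258,378), (80,410), and the visible pen runs from (125,153) to (148,287), cap towards the robot.

```bash
cat >> h.py <<'E'
def px(u,v): return (u/800*300+170-.3, v/533*200+120-.3)
def go(x,y,z,yaw,tilt=0):
    """tool-frame shift from measured pose, then in-place turn; yaw = world angle of the tool's y axis mod 180 (deg); tilt about tool y"""
    s=ctrl.get_state();R=Ro.from_rotvec(s["tool_rot"]);p=s["position"];Y=R.apply([0,1,0])
    d=np.array([x,y,z])-p
    c=np.degrees(np.arctan2(Y[1],Y[0]));dy=(yaw-c+90)%180-90
    w=np.radians(c+dy);yy=np.array([np.cos(w),np.sin(w),0]);zz=np.array([0,0,-1.]);M=np.stack([np.cross(yy,zz),yy,zz],1)
    T=Ro.from_matrix(M)*Ro.from_euler('y',tilt,degrees=True)
    print("t",round(s["time"],2),"p",p.round(4),"yaw",round(c,1),"z",R.apply([0,0,1]).round(3),"q",s["joint_positions"].round(2))
    print("shift mm",(R.inv().apply(d)*1000).round(1),"turn",np.degrees((R.inv()*T).as_rotvec()).round(2),"grip",s["grip_width"]*87,s["grip_force"],s["ft_force"].round(1))
E
python3 - <<'E'
from h import *
H=[ray("top",*px(*p),.049) for p in((28,66),(202,36),(258,378),(80,410))]
M=[ray("top",*px(*p),.049) for p in((45,158),(212,130),(238,280),(68,308))]
for h in H+M: print(h.round(4))
print(np.linalg.norm(H[0]-H[1]),np.linalg.norm(H[1]-H[2]),np.linalg.norm(M[1]-M[2]),np.linalg.norm(M[1]-M[0]))
print("centres",np.mean(H,0),np.mean(M,0))
d=(H[0]+H[1]-H[2]-H[3]);yw=np.arctan2(d[1],d[0]);print("yaw",np.degrees(yw))
P=[ray("top",*px(*p),.019) for p in((125,153),(148,287),(144,262))]
c=np.mean(H,0);X=np.array([np.cos(yw),np.sin(yw),0]);Y=np.array([-X[1],X[0],0])
for p in P: print(p.round(4),"case",(p-c)@X,(p-c)@Y)
# depth: points of hood tops
D=cloud("top",np.load("top0.npy"));u,v=px(120,100);print(D[int(v),int(u)]);u,v=px(170,350);print(D[int(v),int(u)])
# side check
for q in H: print(proj("side",q).round(0))
go(.4515,-.1265,.36,90)
E
python3 - <<'E'
import cv2
a=cv2.imread("pics/side0.png");cv2.imwrite("pics/side_case.png",cv2.resize(a[230:360,350:450],(600,780)[::1],interpolation=cv2.INTER_CUBIC)[:600])
E
```

```text
[0.6791 0.2298 0.049 ]
[0.7023 0.1159 0.049 ]
[0.476  0.0704 0.049 ]
[0.4526 0.1833 0.049 ]
[0.6171 0.215  0.049 ]
[0.6386 0.1066 0.049 ]
[0.5393 0.0857 0.049 ]
[0.5183 0.1946 0.049 ]
0.1162477294921411 0.23090046443977524 0.10146508561052454 0.11050746235041503
centres [0.57749722 0.14984162 0.049     ] [0.57831723 0.15047694 0.049     ]
yaw 11.484651929755751
[0.6295 0.1685 0.019 ] case 0.05464826286281896 0.007965485485752686
[0.5383 0.1487 0.019 ] case -0.03864215422310482 0.006667913047212956
[0.5551 0.1522 0.019 ] case -0.021449206181369314 0.006716270834650207
[0.65773855 0.16915623 0.04914283]
[0.49231027 0.12789083 0.05183827]
[442. 341.]
[377. 339.]
[375. 239.]
[431. 240.]
t 0.1 p [ 0.2011 -0.6176  0.2216] yaw -72.0 z [-0.001  0.002 -1.   ] q [ 1.27  0.32 -0.07  1.45  0.02  1.37 -0.06]
shift mm [ 390.2 -389.6 -137.8] turn [-0.1   0.02 18.04] grip 87.1499121976204 0.0 [-0.7 -0.3  0.7]
```

View pics/side_case.png

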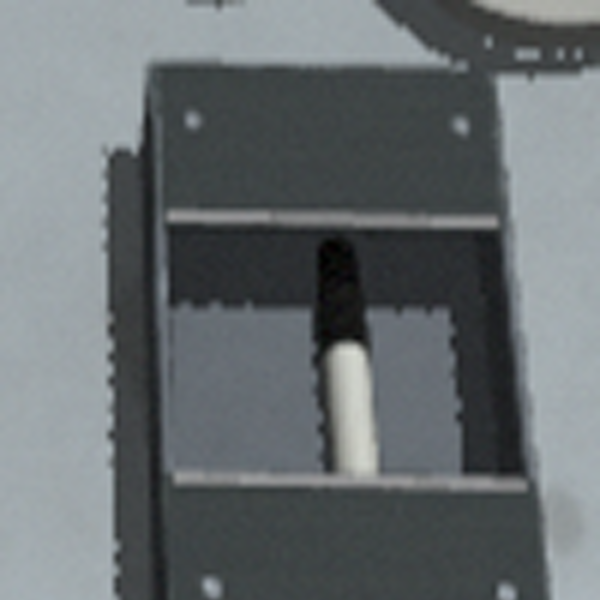

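Side crop: the black cap's end is visible at (337,238), just past the hood edge, and the cap/body boundary is at (345,345). Next I move over the blue cup.

```bash
python3 -m handwheel '[[0.087,0,0,-0.046,0,0,0],[0.087,0,0,-0.046,0,0,0],[0.087,0,0,-0.046,0,0,0],[0.087,0.0433,-0.0433,0,0,0,0],[0.087,0.0433,-0.0433,0,0,0,0],[0.087,0.0433,-0.0433,0,0,0,0],[0.087,0.0433,-0.0433,0,0,0,0],[0.087,0.0433,-0.0433,0,0,0,0],[0.087,0.0433,-0.0433,0,0,0,0],[0.087,0.0433,-0.0433,0,0,0,0],[0.087,0.0433,-0.0433,0,0,0,0],[0.087,0.0433,-0.0433,0,0,0,0]]' 15
python3 - <<'E'
from h import *
go(.4515,-.1265,.105,90)
for p in((337,238),(345,345)):
    q=ray("side",350+p[0]/6-.4,230+p[1]/6-.4,.017)-[.578,.150,0];a=np.radians(11.5);print(q@[np.cos(a),np.sin(a),0],q@[-np.sin(a),np.cos(a),0])
E
```

```text
time: 1.6
position: [0.4515, -0.1249, 0.3603]
tool_rot: [3.102, 0.492, -0.0]
ft_force: [1.4, -0.9, 0.0]
grip_width: 1.001
grip_force: 0.0
t 1.6 p [ 0.4515 -0.1249  0.3603] yaw -72.0 z [-0.    -0.001 -1.   ] q [ 0.81 -0.09 -0.55  1.62 -0.05  1.6  -0.99]
shift mm [ -0.4   1.4 255.3] turn [3.000e-02 1.000e-02 1.802e+01] grip 87.11186239612249 0.0 [ 1.4 -0.9  0. ]
-0.06489454791247297 0.006200760746319746
-0.021289332885893436 0.006478513509207839
```

```bash
python3 -m handwheel '[[0.087,0,0.0014,0.0525,0,0,9],[0.087,0,0,0.0525,0,0,9],[0.087,0,0,0.0525,0,0,0],[0.087,0,0,0.0525,0,0,0],[0.087,0,0,0.0525,0,0,0],[0.087,0,0,0.0425,0,0,0],[0.087,0,0,0.01,0,0,0],[0.087,0,0,0,0,0,0],[0.05,0,0,0,0,0,0],[0.05,0,0,0,0,0,0],[0.05,0,0,0,0,0,0]]' 15
python3 - <<'E'
from h import *
go(.54,-.015,.12,90)
E
```

```text
time: 2.98
position: [0.4521, -0.1285, 0.0464]
tool_rot: [3.141, 0.001, 0.002]
ft_force: [0.2, -0.1, -0.5]
grip_width: 0.745
grip_force: 0.0
t 2.98 p [ 0.4521 -0.1285  0.0464] yaw -90.0 z [ 0.001 -0.001 -1.   ] q [ 0.79  0.15 -0.6   2.06  0.1   0.95 -1.43]
shift mm [  88.  -113.4  -73.6] turn [ 0.06 -0.08  0.03] grip 64.8374125517135 0.0 [ 0.2 -0.1 -0.5]
```

```bash
python3 -m handwheel '[[0.05,0,0,0,0,0,0],[0.05,0,0,0,0,0,0],[0.05,0,0,-0.03,0,0,0],[0.05,0,0,-0.03,0,0,0],[0.05,0.022,-0.028,0,0,0,0],[0.05,0.033,-0.043,0,0,0,0],[0.05,0.033,-0.043,0,0,0,0],[0.05,0,0,0.03,0,0,0],[0.05,0,0,0.025,0,0,0],[0.05,0,0,0.0075,0,0,0],[0.05,0,0,0,0,0,0]]' 15
python3 - <<'E'
from h import *
im,d=ctrl.get_image("top");cv2.imwrite("pics/t1.png",im[100:340,270:510])
go(.6305,-.1117,.046,90)
E
```

```text
time: 4.35
position: [0.5395, -0.0139, 0.0431]
tool_rot: [-3.141, -0.002, 0.001]
ft_force: [-0.3, -1.1, 0.2]
grip_width: 0.701
grip_force: 15.0
t 4.4 p [ 0.5396 -0.0142  0.0432] yaw -90.0 z [ 0. -0. -1.] q [ 0.57  0.33 -0.68  1.9   0.24  1.   -1.78]
shift mm [90.9 97.6 -2.8] turn [ 0.   -0.    0.03] grip 61.36857386811273 14.999953228980303 [ 0.9  0.6 -0.7]
```

```bash
python3 -m handwheel '[[0.087,0,0,0,0,0,0],[0.087,0,0,0,0,0,0],[0.087,0,0,0,0,0,0],[0.087,0,0,-0.03,0,0,0],[0.087,0,0,-0.032,0,0,0],[0.087,0.031,0.033,0,0,0,0],[0.087,0.03,0.0323,0,0,0,0],[0.087,0.03,0.0323,0,0,0,0],[0.087,0,0,0,0,0,0],[0.087,0,0,0.04,0,0,0],[0.087,0,0,0.02,0,0,0],[0.087,0,0,0,0,0,0]]' 15
python3 - <<'E'
from h import *
go(.6305,-.1117,.046,90)
E
```

```text
time: 5.9
position: [0.6287, -0.111, 0.0433]
tool_rot: [-3.141, -0.002, 0.006]
ft_force: [0.9, -0.1, 1.4]
grip_width: 1.0
grip_force: 0.0
t 5.9 p [ 0.6287 -0.111   0.0433] yaw -89.9 z [-0.004  0.001 -1.   ] q [ 0.6   0.51 -0.6   1.65  0.32  1.08 -1.66]
shift mm [ 1.8  0.7 -2.8] turn [-0.05  0.23  0.09] grip 87.0132241276105 0.0 [ 0.9 -0.1  1.4]
```

```bash
python3 -m handwheel '[[0.05,0,0,0,0,0,0],[0.05,0,0,0,0,0,0],[0.05,0,0,0,0,0,0],[0.05,0,0,0,0,0,0],[0.05,0,0,0,0,0,0],[0.05,0,0,-0.03,0,0,0],[0.05,0,0,-0.03,0,0,0],[0.05,-0.03,0.0037,0,0,0,0],[0.05,-0.05,0.006,0,0,0,0],[0.05,-0.05,0.006,0,0,0,0],[0.05,-0.042,0.006,0,0,0,0],[0.05,0,0,0,0,0,0]]' 15
python3 - <<'E'
from h import *
go(.4567,-.1327,.044,90)
E
```

```text
time: 7.4
position: [0.4551, -0.1346, 0.1043]
tool_rot: [3.14, -0.004, -0.005]
ft_force: [1.0, -0.2, -0.3]
grip_width: 0.707
grip_force: 15.0
t 7.4 p [ 0.4551 -0.1346  0.1043] yaw -90.1 z [-0.003 -0.002 -1.   ] q [ 0.87  0.09 -0.66  2.    0.06  1.08 -1.39]
shift mm [ 1.8 -2.1 60.3] turn [ 0.12  0.18 -0.13] grip 61.49807201107011 14.998812605626881 [ 1.  -0.2 -0.3]
```

```bash
python3 -m handwheel '[[0.05,0.0015,-0.0018,0.025,0,0,0],[0.05,0,0,0.025,0,0,0],[0.05,0,0,0.0105,0,0,0],[0.05,0,0,0,0,0,0],[0.087,0,0,0,0,0,0],[0.087,0,0,0,0,0,0],[0.087,0,0,0,0,0,0],[0.087,0,0,-0.03,0,0,0],[0.087,0,0,-0.032,0,0,0]]' 15
python3 - <<'E'
from h import *
def lids():
    im,d=ctrl.get_image("top");P=cloud("top",d);h=cv2.cvtColor(im,cv2.COLOR_BGR2HSV)
    cv2.imwrite("pics/t2.png",im)
    im2,d2=ctrl.get_image("side");cv2.imwrite("pics/s2.png",im2);P2=cloud("side",d2);h2=cv2.cvtColor(im2,cv2.COLOR_BGR2HSV)
    for P,h in((P,h),(P2,h2)):
      for c,lo,hi in(("Y",18,33),("B",95,115)):
        m=((h[...,0]>lo)&(h[...,0]<hi)&(h[...,1]>150)&(P[...,2]>.058)&(P[...,2]<.08)&(P[...,0]<.75)).astype(np.uint8)
        N,l,st,ce=cv2.connectedComponentsWithStats(m)
        for i in range(1,N):
            if st[i,4]>60:
                q=P[l==i];(cc,r)=cv2.minEnclosingCircle(q[:,:2].astype(np.float32));print(c,st[i,4],ce[i].round(0),np.median(q,0).round(4),np.round(cc,4),round(r,4))
lids();go(.54,-.015,.043,90)
E
```

```text
time: 8.52
position: [0.4597, -0.1315, 0.107]
tool_rot: [-3.141, -0.001, 0.001]
ft_force: [-0.7, 0.6, -0.7]
grip_width: 0.995
grip_force: 0.0
Y 957 [446. 150.] [ 0.6737 -0.2323  0.0678] [ 0.6754 -0.2327] 0.0307
B 949 [317. 226.] [ 0.5365 -0.0138  0.0679] [ 0.5369 -0.0137] 0.0298
Y 562 [282. 213.] [ 0.4656 -0.1287  0.0677] [ 0.4618 -0.1294] 0.0326
Y 710 [199. 288.] [ 0.679  -0.2323  0.0648] [ 0.6768 -0.2331] 0.0325
B 613 [328. 252.] [ 0.5421 -0.0127  0.0651] [ 0.5387 -0.0132] 0.032
t 8.62 p [ 0.4627 -0.1324  0.11  ] yaw -90.0 z [ 0.006 -0.003 -1.   ] q [ 0.87  0.09 -0.67  1.98  0.06  1.09 -1.4 ]
shift mm [  77.  -117.6   67.1] turn [ 0.18 -0.35  0.03] grip 86.78017653218143 0.0 [0.7 0.6 0.5]
```

```bash
python3 -m handwheel '[[0.087,0.025,-0.0397,0,0,0,0],[0.087,0.025,-0.0397,0,0,0,0],[0.087,0.025,-0.0397,0,0,0,0],[0.087,0,0,0,0,0,0],[0.087,0,0,0.04,0,0,0],[0.087,0,0,0.026,0,0,0],[0.05,0,0,0,0,0,0],[0.05,0,0,0,0,0,0],[0.05,0,0,0,0,0,0],[0.05,0,0,0,0,0,0],[0.05,0,0,0,0,0,0]]' 15
python3 - <<'E'
from h import *
go(.6265,-.1188,.043,90)
E
```

```text
time: 10.0
position: [0.536, -0.0129, 0.0417]
tool_rot: [3.141, 0.001, 0.003]
ft_force: [-0.7, -1.3, 5.4]
grip_width: 0.702
grip_force: 15.0
t 10.0 p [ 0.536  -0.0129  0.0417] yaw -90.0 z [ 0.002 -0.001 -1.   ] q [ 0.62  0.33 -0.73  1.91  0.26  0.99 -1.8 ]
shift mm [ 90.4 105.9  -1. ] turn [ 0.05 -0.13  0.02] grip 61.074147144434136 14.95835022535175 [-0.7 -1.3  5.4]
```

```bash
python3 -m handwheel '[[0.05,0,0,-0.03,0,0,0],[0.05,0,0,-0.03,0,0,0],[0.05,0.0295,0.0353,0,0,0,0],[0.05,0.0295,0.0353,0,0,0,0],[0.05,0.0295,0.0353,0,0,0,0],[0.05,0,0,0,0,0,0]]' 15
python3 - <<'E'
from h import *
go(.6245,-.1188,.0447,90)
E
```

```text
time: 10.75
position: [0.6244, -0.1229, 0.0995]
tool_rot: [3.141, -0.008, -0.001]
ft_force: [0.6, -0.4, -1.1]
grip_width: 0.702
grip_force: 15.0
t 10.75 p [ 0.6244 -0.1229  0.0995] yaw -90.3 z [-0.    -0.001 -1.   ] q [ 0.67  0.46 -0.67  1.61  0.3   1.18 -1.64]
shift mm [ 0.1 -4.1 54.8] turn [ 0.03  0.02 -0.31] grip 61.05778486613241 14.998350804671645 [ 0.6 -0.4 -1.1]
```

```bash
python3 -m handwheel '[[0.05,0,-0.003,0.025,0,0,0],[0.05,0,0,0.022,0,0,0],[0.05,0,0,0.009,0,0,0],[0.05,0,0,0,0,0,0],[0.087,0,0,0,0,0,0],[0.087,0,0,0,0,0,0],[0.087,0,0,0,0,0,0],[0.087,0,0,-0.04,0,0,0],[0.087,0,0,-0.06,0,0,0],[0.05,0,0,-0.05,0,0,0]]' 15
python3 - <<'E'
from h import *
for n in("top","side"):
    im,d=ctrl.get_image(n);P=cloud(n,d);h=cv2.cvtColor(im,cv2.COLOR_BGR2HSV);cv2.imwrite(f"pics/{n}3.png",im)
    for c,lo,hi in(("Y",18,33),("B",95,115)):
        m=((h[...,0]>lo)&(h[...,0]<hi)&(h[...,1]>150)&(P[...,2]>.058)&(P[...,2]<.08)&(P[...,0]<.75)).astype(np.uint8)
        N,l,st,ce=cv2.connectedComponentsWithStats(m)
        for i in range(1,N):
            if st[i,4]>60:
                q=P[l==i];(cc,r)=cv2.minEnclosingCircle(q[:,:2].astype(np.float32));print(c,st[i,4],ce[i].round(0),np.median(q,0).round(4),np.round(cc,4),round(r,4))
a=np.radians(11.5);X=np.array([np.cos(a),np.sin(a)]);Y=np.array([-X[1],X[0]])
g=np.array([.578,.150])+.022*X+.0068*Y;print(g);go(*g,.15,102.2)
g=np.array([.578,.150])-.018*X+.0065*Y;print(g);go(*g,.15,102.2)
E
```

```text
time: 12.0
position: [0.6238, -0.1152, 0.1968]
tool_rot: [3.141, 0.001, 0.002]
ft_force: [1.6, 0.2, -0.1]
grip_width: 0.948
grip_force: 0.0
Y 1030 [384. 273.] [ 0.4595 -0.128   0.0709] [ 0.4601 -0.1295] 0.0308
B 976 [376. 177.] [ 0.6224 -0.1129  0.0707] [ 0.6241 -0.1131] 0.031
Y 65 [273. 210.] [ 0.4614 -0.1494  0.0683] [ 0.4623 -0.1488] 0.0124
Y 723 [199. 288.] [ 0.6791 -0.232   0.0646] [ 0.6777 -0.2328] 0.0321
B 684 [267. 277.] [ 0.6287 -0.1127  0.0678] [ 0.6258 -0.1149] 0.032
[0.59820264 0.16104958]
t 12.1 p [ 0.6273 -0.1152  0.2017] yaw -90.0 z [ 0.011 -0.003 -1.   ] q [ 0.69  0.38 -0.7   1.5   0.25  1.34 -1.61]
shift mm [ -29.5 -276.4   50.7] turn [  0.21  -0.64 -12.16] grip 76.04749241766051 0.0 [0.3 0.3 0.5]
[0.55906546 0.15278089]
t 12.1 p [ 0.6273 -0.1152  0.2017] yaw -90.0 z [ 0.011 -0.003 -1.   ] q [ 0.69  0.38 -0.7   1.5   0.25  1.34 -1.61]
shift mm [ -68.6 -268.2   50.3] turn [  0.21  -0.64 -12.16] grip 76.04749241766051 0.0 [0.3 0.3 0.5]
```

View pics/side3.png

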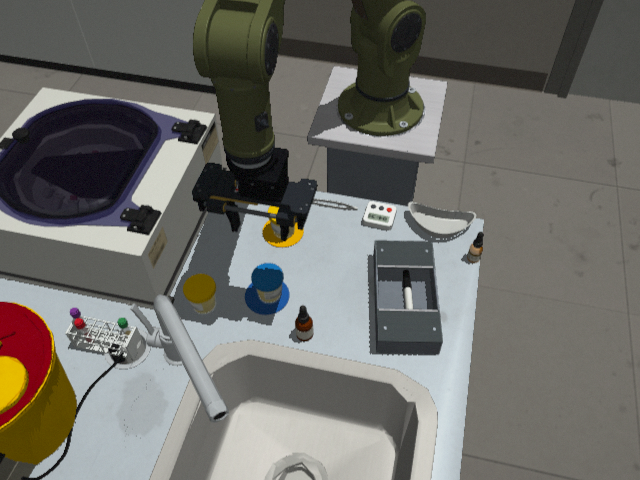

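Side view: the yellow cup is on the yellow mat at (280,230) and the blue cup on the blue mat at (267,277), both upright and within about 5 mm. Next, move over the pen.

```bash
cat >> h.py <<'E'
a=np.radians(11.5);CX=np.array([np.cos(a),np.sin(a),0]);CY=np.array([-CX[1],CX[0],0]);C0=np.array([.578,.150,0])
def gc(x,y,z,yaw=102.2,tilt=0): go(*(C0+x*CX+y*CY+np.array([0,0,z])),yaw,tilt)
def st():
    s=ctrl.get_state();p=s["position"]-C0;R=Ro.from_rotvec(s["tool_rot"]);Z=R.apply([0,0,1]);print("case xyz mm",(1000*np.array([p@CX,p@CY,p[2]])).round(1),"tilt",np.degrees(np.arctan2(-Z@CX,-Z[2])).round(1),"pen axis pt",(1000*(np.array([p@CX,p@CY,p[2]])-.0065*np.array([Z@CX,Z@CY,Z[2]]))).round(1))
E
python3 -m handwheel '[[0.045,-0.0131,-0.0457,0,0,0,0],[0.045,-0.0131,-0.0457,0,0,0,0],[0.045,-0.0131,-0.0457,0,0,0,0],[0.045,-0.0131,-0.0457,0,0,0,0],[0.045,-0.0131,-0.0457,0,0,0,0],[0.045,-0.0131,-0.0457,0,0,0,0],[0.045,0,0,0.025,0,0,-6.1],[0.045,0,0,0.025,0,0,-6.1],[0.045,0,0,0,0,0,0]]' 15
python3 -c "
from h import *
gc(-.028,.0066,.1);st()"
```

```text
time: 13.22
position: [0.543, 0.1582, 0.1423]
tool_rot: [3.124, 0.334, -0.007]
ft_force: [0.3, -0.4, -0.0]
grip_width: 0.521
grip_force: 0.0
t 13.22 p [0.543  0.1582 0.1423] yaw -77.8 z [-0.004 -0.001 -1.   ] q [ 0.41  0.31 -0.87  1.74  0.25  1.21 -1.88]
shift mm [ 4.7  8.5 42.3] turn [-0.01  0.26 -0.  ] grip 45.31245364794768 0.0 [ 0.3 -0.4 -0. ]
case xyz mm [-32.7  15.  142.3] tilt 0.3 pen axis pt [-32.6  15.  148.8]
```

```bash
python3 -m handwheel '[[0.045,0.0045,0.0075,0.03,0,0,0],[0.045,0,0,0.04,0,0,0],[0.045,0,0,0,0,0,0],[0.045,0,0,0,0,0,0]]' 15
python3 -c "
from h import *
gc(-.028,.0066,.0065);st()
im,d=ctrl.get_image('top');cv2.imwrite('pics/t4.png',cv2.resize(im[120:290,170:330],(800,850))[:600])
im,d=ctrl.get_image('side');cv2.imwrite('pics/s4.png',cv2.resize(im[220:360,340:480],(600,600)))"
```

```text
time: 13.72
position: [0.5518, 0.153, 0.0764]
tool_rot: [-3.123, -0.334, -0.004]
ft_force: [0.3, -0.4, 0.2]
grip_width: 0.519
grip_force: 0.0
t 13.72 p [0.5518 0.153  0.0764] yaw -77.8 z [ 0.002  0.001 -1.   ] q [ 0.38  0.39 -0.83  1.79  0.32  1.1  -1.92]
shift mm [-3.1  1.5 69.9] turn [-0.01 -0.13 -0.01] grip 45.19416165931171 0.0 [ 0.3 -0.4  0.2]
case xyz mm [-25.1   8.1  76.4] tilt -0.1 pen axis pt [-25.1   8.1  82.9]
```

View pics/s4.png

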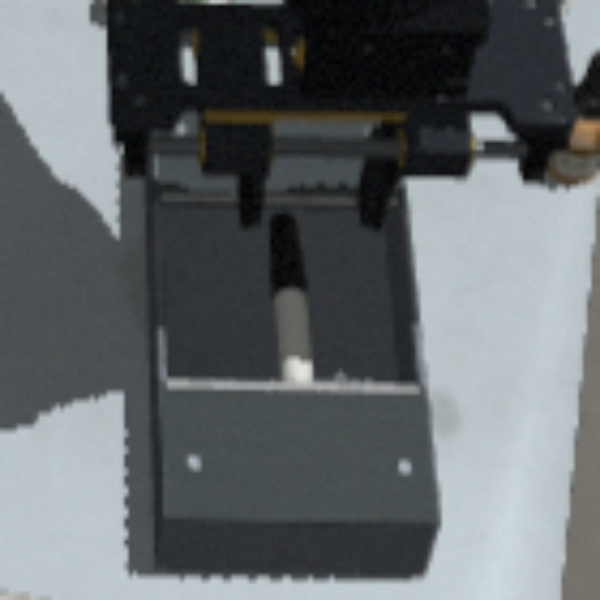

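Side crop: the fingertips at (250,220) and (375,225) straddle the cap at (285,220). I'll go down and grip.

```bash
python3 -m handwheel '[[0.045,-0.0025,0.0015,0.025,0,0,0],[0.045,0,0,0.025,0,0,0],[0.045,0,0,0.014,0,0,0],[0.045,0,0,0.005,0,0,0],[0.045,0,0,0,0,0,0]]' 20
python3 -c "
from h import *
gc(-.028,.0066,.0065);st()"
```

```text
time: 14.45
position: [0.5491, 0.1507, 0.0061]
tool_rot: [-3.124, -0.335, -0.001]
ft_force: [0.7, -0.3, 0.8]
grip_width: 0.518
grip_force: 0.0
t 14.45 p [0.5491 0.1507 0.0061] yaw -77.8 z [ 0.001  0.    -1.   ] q [ 0.34  0.48 -0.78  1.85  0.4   0.98 -1.98]
shift mm [ 0.2 -0.2 -0.4] turn [-0.   -0.05  0.04] grip 45.041908741081954 0.0 [ 0.7 -0.3  0.8]
case xyz mm [-28.2   6.4   6.1] tilt -0.0 pen axis pt [-28.2   6.4  12.6]
```

```bash
python3 -m handwheel '[[0.005,0,0,0,0,0,0],[0.005,0,0,0,0,0,0],[0.005,0,0,0,0,0,0],[0.005,0,0,0,0,0,0],[0.005,0,0,0,0,0,0],[0.005,0,0,0,0,0,0],[0.005,0,0,-0.001,0,0,0],[0.005,0.01,0,0,0,0,0],[0.005,0.014,0,0,0,0,0],[0.005,0.009,0,0,0,0,0],[0.005,0,0,0,0,0,0]]' 25
python3 -c "
from h import *
gc(.007,.0066,.0065);st()"
```

```text
time: 15.82
position: [0.5817, 0.1577, 0.0064]
tool_rot: [-3.123, -0.334, -0.0]
ft_force: [0.4, 0.3, -0.4]
grip_width: 0.173
grip_force: 25.0
t 15.82 p [0.5817 0.1577 0.0064] yaw -77.8 z [ 0.     0.001 -1.   ] q [ 0.3   0.54 -0.76  1.77  0.43  1.01 -1.98]
shift mm [ 1.8  0.3 -0.1] turn [-0.04 -0.01  0.02] grip 15.025442609694629 24.999690199038014 [ 0.4  0.3 -0.4]
case xyz mm [5.2 6.8 6.4] tilt -0.0 pen axis pt [ 5.2  6.8 12.9]
```

```bash
python3 -m handwheel '[[0.005,0,0,-0.0055,0,-3.2,0],[0.005,0,0,-0.0055,0,-3.2,0],[0.005,0,0,-0.0055,0,-3.2,0],[0.005,0,0,-0.0055,0,-3.2,0],[0.005,0,0,-0.0055,0,-3.2,0],[0.005,0,0,-0.0055,0,-3.2,0],[0.005,0,0,0,0,0,0],[0.005,0,0,0,0,0,0]]' 25
python3 -c "
from h import *
gc(.010,.0066,.0393,102.2,-19);st()
im,d=ctrl.get_image('side');cv2.imwrite('pics/s5.png',cv2.resize(im[180:360,320:500],(600,600)))"
```

```text
time: 16.82
position: [0.5848, 0.1585, 0.0387]
tool_rot: [3.045, 0.327, -0.515]
ft_force: [-0.7, 0.0, -0.9]
grip_width: 0.167
grip_force: 25.0
t 16.82 p [0.5848 0.1585 0.0387] yaw -77.7 z [-0.321 -0.07  -0.944] q [ 0.18  0.75 -0.72  1.41  0.38  1.48 -1.93]
shift mm [ 1.4  0.4 -1.1] turn [0.02 0.2  0.06] grip 14.50490254011242 25.000041254097596 [-0.7  0.  -0.9]
case xyz mm [ 8.4  6.9 38.7] tilt 19.2 pen axis pt [10.5  7.  44.9]
```

View pics/s5.png

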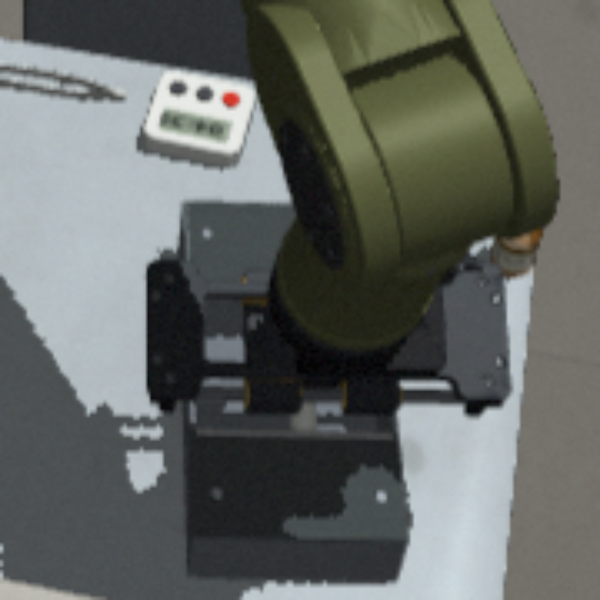

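Side crop: the pen (305,415) still runs under the far hood, and the gripper is clear of it. Contact forces are below 1 N, so I'll draw it out endways.

```bash
python3 -m handwheel '[[0.005,-0.008,0,0,0,0,0],[0.005,-0.012,0,0,0,0,0],[0.005,-0.012,0,0,0,0,0],[0.005,0,0,0,0,0,0]]' 25
python3 -c "
from h import *
st()"
```

```text
time: 17.38
position: [0.5551, 0.1516, 0.0504]
tool_rot: [3.045, 0.327, -0.514]
ft_force: [-0.1, -0.3, 0.3]
grip_width: 0.164
grip_force: 25.0
case xyz mm [-22.1   6.2  50.4] tilt 19.2 pen axis pt [-19.9   6.2  56.5]
```

```bash
python3 -m handwheel '[[0.005,-0.014,0,0,0,0,0],[0.005,-0.018,0,0,0,0,0],[0.005,-0.018,0,0,0,0,0],[0.005,0,0,0,0,0,0],[0.005,-0.013,0,-0.038,0,0,0],[0.005,-0.013,0,-0.038,0,0,0],[0.005,-0.013,0,-0.038,0,0,0],[0.005,0,0,0,0,0,0]]' 25
python3 -c "
from h import *
st();gc(-.06,.006,.2)
im,d=ctrl.get_image('side');cv2.imwrite('pics/s6.png',im)"
```

```text
time: 18.38
position: [0.5124, 0.1432, 0.1895]
tool_rot: [3.048, 0.326, -0.506]
ft_force: [-0.5, -0.2, -0.9]
grip_width: 0.167
grip_force: 25.0
case xyz mm [-65.7   6.4 189.5] tilt 18.8 pen axis pt [-63.6   6.4 195.6]
t 18.38 p [0.5124 0.1432 0.1895] yaw -77.8 z [-0.316 -0.068 -0.946] q [ 0.3   0.47 -0.81  1.5   0.24  1.64 -1.89]
shift mm [  2.    0.5 -11.8] turn [-1.000e-02  1.883e+01  3.000e-02] grip 14.533377792976072 24.99992920376826 [-0.5 -0.2 -0.9]
```

View pics/s6.png

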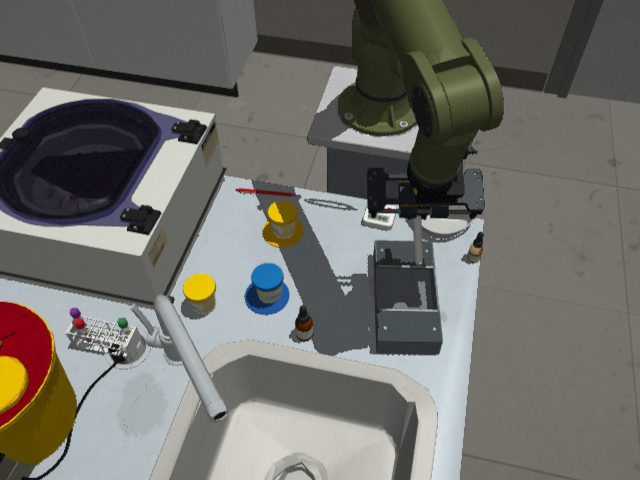

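Side view: the pen is out and held tilted at about (418,240). The case is empty and both cups are upright at (282,215) and (267,277). I'll level the pen and carry it over the blue lid.

```bash
python3 -m handwheel '[[0.005,0,0,0,0,6.3,0],[0.005,0,0,0,0,6.3,0],[0.005,0,0,0,0,6.2,0],[0.005,0,0,0,0,0,0]]' 25
python3 -c "
from h import *
t=np.array([.625,-.114,.19])-.0307*np.array([np.cos(np.radians(12.2)),np.sin(np.radians(12.2)),0]);go(*t,102.2)"
```

```text
time: 18.92
position: [0.5085, 0.141, 0.1857]
tool_rot: [3.12, 0.334, -0.013]
ft_force: [-0.8, 0.3, 0.2]
grip_width: 0.169
grip_force: 25.0
t 18.93 p [0.5085 0.141  0.1857] yaw -77.8 z [-0.008 -0.005 -1.   ] q [ 0.49  0.17 -0.88  1.77  0.14  1.27 -1.79]
shift mm [ 29.2 273.9  -3.8] turn [0.16 0.51 0.01] grip 14.733748899964239 24.9996242596535 [-0.8  0.3  0.2]
```

```bash
python3 -m handwheel '[[0.005,0.003,0.027,-0.002,0,0,0],[0.005,0.005,0.046,-0.002,0,0,0],[0.005,0.005,0.05,0,0,0,0],[0.005,0.005,0.05,0,0,0,0],[0.005,0.005,0.05,0,0,0,0],[0.005,0.004,0.034,0,0,0,0],[0.005,0.002,0.017,0,0,0,0],[0.005,0,0,0,0,0,0],[0.005,0,0,0,0,0,0],[0.005,0,0,0,0,0,0]]' 25
python3 -c "
from h import *
t=np.array([.625,-.114,.19])-.0307*np.array([np.cos(np.radians(12.2)),np.sin(np.radians(12.2)),0]);go(*t,102.2)
for n in('side','top'):
  im,d=ctrl.get_image(n);cv2.imwrite(f'pics/{n}7.png',im)
cv2.imwrite('pics/s7.png',cv2.resize(cv2.imread('pics/side7.png')[140:340,180:380],(600,600)))"
```

```text
time: 20.18
position: [0.5967, -0.1175, 0.1906]
tool_rot: [3.123, 0.339, -0.011]
ft_force: [0.7, -0.2, 0.6]
grip_width: 0.171
grip_force: 25.0
t 20.18 p [ 0.5967 -0.1175  0.1906] yaw -77.6 z [-0.007 -0.001 -1.   ] q [ 0.73  0.33 -0.71  1.58  0.22  1.32 -1.37]
shift mm [-2.3  2.6  0.6] turn [-0.   0.4  0.2] grip 14.850177808975099 24.999995747348294 [ 0.7 -0.2  0.6]
```

View pics/s7.png

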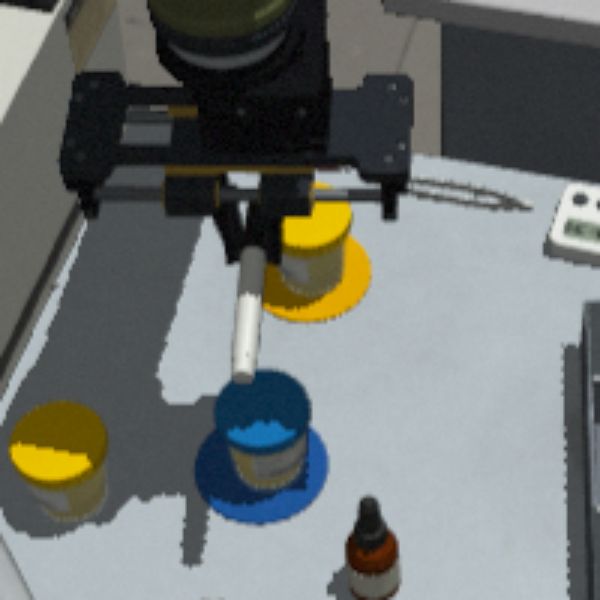

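Side crop: the pen is held level with its free end at (243,375), and the blue cup stands upright at (262,430). I'll check the pen's free end against the cup.

```bash
python3 -c "
from h import *
s=ctrl.get_state();R=Ro.from_rotvec(s['tool_rot']);e=ray('side',261,265,.195);print(e, 'end along tool x/y/z from TCP',R.inv().apply(e-s['position']))
m=e-R.apply([.0675,0,0]);print('mid',m, m[:2]-[.625,-.114]);print(s['qd'].round(3),s['time'])"
```

```text
[ 0.68973184 -0.09456197  0.195     ] end along tool x/y/z from TCP [ 0.0959331 -0.0032959 -0.0049996]
mid [ 0.62379347 -0.10899     0.19546063] [-0.00120653  0.00501   ]
[ 0.006  0.001  0.006 -0.001  0.001 -0.001  0.001] 20.275
```

The pen's middle is within about 5 mm of the cup's axis at a height of about 0.19 m, so I'm handing the job in.

```bash
python3 -m handwheel '[[0.005,0,0,0,0,0,0],[0.005,0,0,0,0,0,0]]' 25; python3 -c "
from bench import ctrl
print(ctrl.close_job())"
```

```text
time: 20.52
position: [0.5967, -0.1195, 0.1905]
tool_rot: [3.123, 0.335, -0.011]
ft_force: [0.1, 0.8, -1.4]
grip_width: 0.17
grip_force: 25.0
the job is handed in; nothing more can be done
None
```

The job is handed in at 20.5 s; the hand-in call returned no verdict: both cups were released upright about 5 mm or less from the centres of their own mats, and the marker is held still about 0.19 m up, its middle within about 5 mm of the blue cup's axis.

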